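# Dip the honey dipper in the whistling toy kettle

### The arm

A 7-joint arm with a two-finger parallel gripper is mounted at the origin on the work surface. World frame = base frame: x ahead of the robot, y to its left, z up, the work surface at z = 0. Lengths are in m, angles in degrees, forces in N, time in s.
With the tool pointing down it reaches from about 0.425 to 0.875 m from the base axis. Payload 4.7 kg.
Tool frame: the origin (TCP) lies midway between the tips of the shut fingers; the grasp point (between the pads) lies 19 mm behind it; z points along the fingers, y is the direction in which the jaws open and shut (so a half turn about z gives the same grasp; the last joint's range is limited). The gripper opens to 87 mm and grips with 3 to 60 N. Pads are 19 mm wide; open, the fingers measure 117 mm over their backs; the gripper's body (75 mm by 190 mm) begins 51 mm behind the grasp point.
Start: joints at [0.808, 18.392, -4.016, 83.108, 1.295, 78.541, -3.26], TCP at [0.65, -0, 0.223] pointing down, gripper open.
Joint ranges: [-163.93, 163.93], [-17.29, 119.83], [-79.2, 71.16], [3.27, 140.29], [-89.18, 269.18], [5.43, 117.66], [-154.24, 154.24]. Speed limits (degrees/s): [147.25, 147.25, 180, 180, 180, 180, 180].

### API

Orientations are given as [roll, pitch, yaw] about the fixed x, y, z axes, in that order (R = Rz(yaw) Ry(pitch) Rx(roll)).
In Python, from cell import env gives the robot as it stands.
- The arm moves only by the tool apply_moves, never from a script. Its argument "targets" is a list of rows, each a list of 2 entries, a list of its own where there are three numbers: the shift along the world's x, y, z in mm, then the turn, a rotation vector about the world's x, y, z in rad. A call has 1 to 8 rows; each row is the pose to reach, as a shift and turn from the pose commanded when the call began; what a row does not reach only later rows make up. A row lasts 1/10 s, in which the tool goes at most 50 mm and 8.59 degrees, less where a joint would pass 70% of its speed; a pose out of reach is approached as far as the arm can. A call with a gripper value outside its range is refused whole. "hand" is the finger opening in mm, from 0 to 87, set as the call begins (left out, the last holds). The fingers move at their own pace and stop on an object; "squeeze" is the grip in N (left out, the last holds). Time passes only in rows, so rows that repeat a pose let the fingers close. It gives the time, the measured TCP pose, the force and the opening at its end, in the units of the state.
- env.get_obs(): the state, without advancing time (a new reading comes with each control period).
- env.read_camera(name): name is "scene" or "side" or "wrist"; returns a dict with "image" (420x560x3 uint8, red, green, blue), "camera_matrix" (3x3 intrinsics, pixels), "k1" (the pictures are not rectified: a ray, as slopes to the right and down, at radius r is drawn at 1 + k1 r^2 times it, then the intrinsics apply), "camera_from_world" (4x4, takes a point from world to camera coordinates); the wrist camera has in their place "mount" (4x4, takes a point from camera to tool coordinates, whose origin is the TCP and whose axes are the flange's). Camera axes: x right, y down, z forward; pixel columns grow to the right and rows downward; lengths in m; the calibration is good to about 2 mm. A picture is of the moment at which its call begins: read the wrist's pose just before it. There is no depth.
- env.sign_off(): hands the job in, once; it reports no verdict.
Trained networks look in a picture, given as the dict that the camera call returned (one of the last four; its "shot" number tells which), for a name from the list of things; names that differ only in an ending like _2 or _b are one class to them, and where a whole thing is asked for, a point or a joint stands for the part that bears it (a point fixed in the world has none). Each returns a list of dicts, best first, with "conf" (0 to 1); they miss things now and then, are a little off and sometimes report something else, mostly with a low value. They report only what shows in the picture. A call takes as long as a camera call. They do not tell look-alikes from the thing itself.
- env.regions_of(picture, target): "region" (420x560 bool, what is visible of it) and "rect" ([left, top, right, bottom] in pixels, round what is visible of it).
The state is a dict: "time_s": time; "qpos": joint angles; "joint_velocities": joint speeds; "effort": joint torques, N m; "tool_pos": TCP position; "tool_rot": TCP orientation; "force": force on the tool from outside, world axes, zero at the start; "wrist_torque": the same for the moment, N m; "grip_width": finger opening in m.
Only numpy, scipy, OpenCV 4.12 (cv2) and the standard library are available. Lean on these libraries where they do the work, as an engineer would, in place of code of your own. Each camera call takes 0.05 s, during which the arm holds its last target. There are 200 camera calls.

### The job

Play tea time: take the wooden honey dipper by its stick, dip its head through the kettle's open mouth and gently press the sprung whistle plate at the bottom at least halfway down for a moment, then draw the dipper out again and stand it upright on its head on the round coaster, all of its head on the coaster. Do not touch the kettle with the gripper, and leave it standing where it is (no more than a centimetre or two of shift); leave the other toys alone.

Things in the scene. Friction and masses are not known exactly. Their poses are not given: they have to be found in the camera images.
- dipper: Turned brown wooden honey dipper, loose, about 45 g, standing upright, head down, on the bench. Origin: centre of the flat underside of its head; z runs up the stick. Head: grooved, 30 mm diameter, up to z = 31 mm, tapering to the stick at 37 mm. Stick: round, 14 mm diameter, up to z = 130 mm. To clear the kettle's rim when dipping, grip with the fingertips at z = 65 mm or higher.
- kettle: Silver aluminium toy kettle without a lid, loose, 0.3 kg or so, round, standing on the bench. Origin: centre of its underside, z up. Widest body diameter 92 mm, 75 mm high, walls 4 mm. The spout (along -y) and black loop handle (along +y) reach 75 mm out from the axis and up to 67 mm high. Inner floor is the whistle plate.
- kettle_mouth (a point): Centre of the kettle's open mouth, in the plane of the rim, 75 mm above its underside, on the kettle's axis. The mouth is 54 mm wide inside; the space widens below.
- whistle_plate (a joint): How far the sprung plate is pressed down, m: 0 at rest, 0.010 fully down. Level steel disc, 68 mm diameter, that is the kettle's inner floor; at rest its top is 26 mm above the kettle's underside (49 mm below the rim). Pressing takes 2 N at first, 3.5 N halfway, 5 N fully down; beyond that it is solid. It springs back when released.
- coaster: Round flat dark wooden coaster, 90 mm diameter, 10 mm thick, fixed to the bench. Origin: centre of its underside on the bench; the top is 10 mm higher.
- aeroplane: Navy plastic toy aeroplane, 130 mm long (x, nose to -x), 140 mm wingspan, 60 mm high; bystander. Origin: centre of its underside.
- half_cylinder: Wooden half cylinder lying on its flat face, 85 mm long (x), 64 mm wide, 32 mm high; bystander. Origin: centre of its underside.
- cone: Green plastic stacking cone, 68 mm diameter, 90 mm high; bystander. Origin: centre of its underside.
- bunny: White ceramic bunny figurine, 60 mm wide, 110 mm high; bystander. Origin: centre of its underside.
Not all that is in view belongs to the job. Leave any pink or red look-alike of the coaster alone. There is more than one size of the dipper; the job needs the middle-sized.

How it is judged (in metres and radians):
On the way, in this order (a step that is already met when the one before it is completed fails the run):
1. the dipper's head is inside the kettle and presses the whistle plate at least halfway down (value of joint whistle_plate above 0.0045 m and horizontal distance between dipper and kettle_mouth below 0.03 m and z of dipper in the frame of kettle below 0.027 m and contact force between dipper and kettle above 0.5 N), for 0.1 s.
2. the dipper is drawn right out, above the kettle's rim, and the plate has sprung back (z of dipper in the frame of kettle above 0.076 m and value of joint whistle_plate below 0.002 m), for 0.05 s.
At the end, for the whole second after the job is handed in: The dipper stands free and still, upright (within 6 degrees) on its head, on the coaster's top, its axis within 32 mm of the coaster's centre; the kettle stands upright within 25 mm of where it was with its plate sprung back; each other toy is within 30 mm of where it was (horizontal distance between dipper and coaster below 0.032 m and z of dipper in the frame of coaster between 0.007 and 0.014 m and angle between each of dipper, kettle's own z axis and vertical below 0.1 rad and linear speed of dipper below 0.02 m/s and distance of kettle from where it was at the start of the episode below 0.025 m and value of joint whistle_plate below 0.002 m and distance of each of aeroplane, half_cylinder, cone, bunny from where it was at the start of the episode below 0.03 m); the robot touches nothing.
It fails at once if the kettle is shifted by more than 25 mm or tipped by more than 0.2 rad (distance of kettle from where it was at the start of the episode above 0.025 m or angle between kettle's own z axis and vertical above 0.2 rad).
It fails at once if the gripper's fingers or the arm touch the kettle (over 1 N) (contact force between any of the fingers, the arm and kettle above 1 N).
It fails at once if the dipper bears on the kettle with more than 25 N (not gentle) (contact force between dipper and kettle above 25 N).
It fails at once if the aeroplane, half cylinder, cone or bunny is moved by more than 30 mm (distance of any of aeroplane, half_cylinder, cone, bunny from where it was at the start of the episode above 0.03 m).
It also fails if it takes over 48 s, if anything falls off the work surface, if the arm or the gripper's body presses on something with over 40 N, if the wrist force passes 120 N, or if a joint passes its speed limit or range.

## Working session

There is one attempt and no reset: what is moved stays moved. The work goes in short steps, Python scripts to look and compute and a tool call to move; the robot and the scene stay as the last step left them, time stands still between calls to the robot, and variables do not carry over. Pictures are saved under pics/ and viewed, about 8 in all and at most 12, crops included, and the job is handed in when it is done.

Besides the shell and the picture viewer there is one more tool, called after "Emit:" as name(argument=value, ...), one argument or row to a line, values as JSON. apply_moves: Moves the arm, as the interface text tells. Its arguments: {"type":"object","properties":{"targets":{"type":"array","items":{"type":"array"}},"hand":{"type":"number"},"squeeze":{"type":"number"}},"required":["targets"]}

```bash
mkdir -p pics; cat > h.py <<'E'
from cell import env
import numpy as np, cv2
def save(p,n): cv2.imwrite('pics/'+n,cv2.cvtColor(p['image'],cv2.COLOR_RGB2BGR))
E
python3 - <<'E'
from h import *
a=env.read_camera("scene");b=env.read_camera("side")
save(a,'scene.png');save(b,'side.png')
for p,n in((a,'scene'),(b,'side')):
  print(n,p['camera_matrix'].tolist(),p['k1'],np.round(p['camera_from_world'],4).tolist())
  for t in ['dipper','kettle','coaster','cone','bunny','aeroplane','half_cylinder']:
    print(t,[(round(d['conf'],2),np.round(d['rect']).tolist()) for d in env.regions_of(p,t)])
E
```

```text
scene [[389.41197696823406, 0.0, 278.96459055242815], [0.0, 389.41197696823406, 215.1019565499952], [0.0, 0.0, 1.0]] 0.020536252668180432 [[0.8697, 0.4936, 0.0084, -0.478], [0.3198, -0.5502, -0.7714, -0.1554], [-0.3761, 0.6735, -0.6363, 1.0993], [0.0, 0.0, 0.0, 1.0]]
dipper [(0.66, [294.0, 134.0, 303.0, 173.0]), (0.66, [303.0, 102.0, 317.0, 163.0]), (0.5, [286.0, 149.0, 292.0, 184.0])]
kettle [(0.8, [240.0, 179.0, 280.0, 222.0])]
coaster [(0.86, [138.0, 243.0, 178.0, 273.0]), (0.81, [130.0, 308.0, 186.0, 359.0]), (0.72, [191.0, 260.0, 237.0, 301.0])]
cone [(0.72, [346.0, 201.0, 376.0, 239.0])]
bunny [(0.79, [372.0, 149.0, 399.0, 194.0])]
aeroplane [(0.96, [253.0, 313.0, 339.0, 383.0])]
half_cylinder [(0.91, [315.0, 266.0, 366.0, 293.0])]
side [[386.0259678735444, 0.0, 277.9744751951068], [0.0, 386.0259678735444, 212.844959265762], [0.0, 0.0, 1.0]] 0.01836631026649196 [[-0.8949, -0.4459, -0.0163, 0.4795], [-0.3155, 0.658, -0.6837, 0.2663], [0.3156, -0.6067, -0.7296, 0.6296], [0.0, 0.0, 0.0, 1.0]]
dipper [(0.89, [202.0, 365.0, 239.0, 420.0]), (0.8, [237.0, 335.0, 256.0, 380.0]), (0.71, [258.0, 309.0, 269.0, 346.0])]
kettle [(0.63, [271.0, 224.0, 318.0, 297.0])]
coaster [(0.96, [363.0, 197.0, 404.0, 229.0]), (0.88, [330.0, 150.0, 367.0, 177.0]), (0.66, [302.0, 179.0, 346.0, 213.0])]
cone [(0.62, [236.0, 332.0, 256.0, 380.0]), (0.58, [168.0, 226.0, 203.0, 266.0])]
bunny [(0.87, [107.0, 287.0, 148.0, 340.0])]
aeroplane [(0.58, [246.0, 137.0, 277.0, 169.0]), (0.47, [169.0, 226.0, 204.0, 270.0])]
half_cylinder [(0.6, [198.0, 187.0, 239.0, 212.0])]
```

View pics/scene.png

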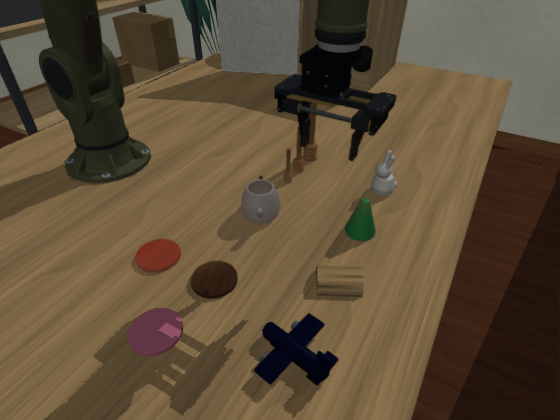

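View pics/side.png

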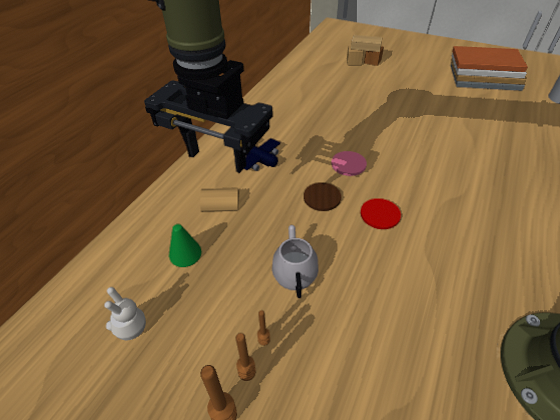

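Scene shows three dippers at (289,165), (298,153) and (310,135), and the dark coaster at (214,280), with red (158,255) and pink (156,331) look-alikes. The dipper in the middle of the row looks middle-sized. Next I'll fit sizes and positions and confirm in a crop.

```bash
cat >> h.py <<'E'
from scipy.optimize import least_squares
def proj(p,X,T=None):
    T=p['camera_from_world'] if T is None else T
    c=np.asarray(X)@T[:3,:3].T+T[:3,3]; s=c[:,:2]/c[:,2:]
    s=s*(1+p['k1']*(s**2).sum(1,keepdims=True)); K=p['camera_matrix']
    return s*[K[0,0],K[1,1]]+[K[0,2],K[1,2]]
def rev(prof):
    a=np.linspace(0,2*np.pi,73); return np.vstack([np.c_[r*np.cos(a),r*np.sin(a),0*a+z] for r,z in prof])
def rect(u): return np.r_[u.min(0),u.max(0)]
DIP=rev([(.015,0),(.015,.031),(.007,.037),(.007,.13)])
COA=rev([(.045,.0),(.045,.01)])
E
python3 - <<'E'
from h import *
a=env.read_camera("scene");b=env.read_camera("side")
def cand(t): return [[d['rect'] for d in env.regions_of(p,t) if d['conf']>.45] for p in(a,b)]
def fit(M,ra,rb,scale):
    def f(v):
        X=M*(v[2] if scale else 1)+[v[0],v[1],0]
        return np.r_[rect(proj(a,X))-ra,rect(proj(b,X))-rb]
    r=least_squares(f,[.6,0,1.] if scale else [.6,0],loss='soft_l1'); return r
for t,M,s in(('dipper',DIP,1),('coaster',COA,0)):
    A,B=cand(t)
    for ra in A:
        for rb in B:
            r=fit(M,ra,rb,s)
            if r.cost<60: print(t,np.round(ra),np.round(rb),r.x.round(4),round(r.cost,1),r.fun.round(1))
c1=cv2.resize(a['image'][90:230,230:330],None,fx=4,fy=4,interpolation=3)
c2=cv2.resize(b['image'][220:420,195:325],None,fx=2.8,fy=2.8,interpolation=3)
cv2.imwrite('pics/c.png',np.hstack([c1,c2])[:,:,::-1])
E
```

```text
dipper [294. 130. 303. 172.] [201. 364. 238. 418.] [0.4815 0.2847 1.0747] 52.2 [  8.3 -17.9  10.8  -9.7   9.6   0.4  -0.1  -1.2]
dipper [294. 130. 303. 172.] [236. 334. 256. 383.] [0.4807 0.2256 0.925 ] 4.7 [-0.9 -2.   0.1 -0.2  0.3  0.8 -0.8 -3.3]
dipper [294. 130. 303. 172.] [257. 311. 270. 349.] [0.4756 0.1859 0.9796] 36.7 [-9.8  1.2 -8.1  6.5 -5.3 -0.4 -0.2 10.9]
dipper [286. 150. 292. 182.] [236. 334. 256. 383.] [0.4864 0.2009 0.5793] 46.5 [  6.1  -1.4   7.1  -6.3   9.3   0.5   0.2 -21.5]
dipper [286. 150. 292. 182.] [257. 311. 270. 349.] [0.4817 0.1663 0.6923] 4.9 [-2.3 -1.2  0.1 -0.1 -0.   0.9 -0.6 -3.2]
dipper [304. 105. 316. 163.] [201. 364. 238. 418.] [0.4851 0.292  1.2007] 8.2 [-0.9  0.7  1.2 -0.5  1.5 -1.4 -3.3  3.8]
dipper [304. 105. 316. 163.] [236. 334. 256. 383.] [0.4764 0.2369 1.1257] 47.4 [-12.3  11.6 -10.9   7.7  -4.1  -0.5   0.    6.3]
coaster [130. 308. 185. 356.] [330. 150. 363. 176.] [ 0.5114 -0.3511] 1.6 [-0.1 -0.4  0.2  0.6 -1.1  0.5  1.4 -0. ]
coaster [190. 258. 236. 299.] [303. 179. 342. 214.] [ 0.5216 -0.2087] 6.3 [-0.4  1.6  1.  -1.1  0.5  3.4 -0.1 -2.6]
```

View pics/c.png

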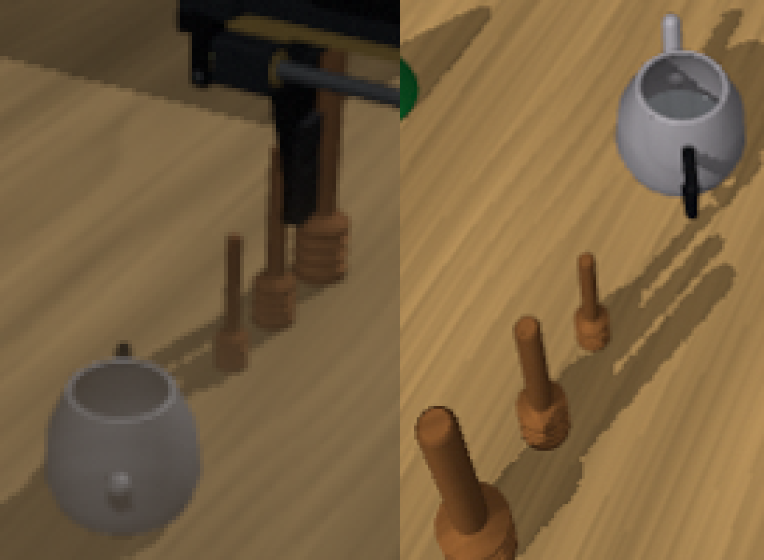

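Scene: the three dippers are at about (0.482, 0.166/0.226/0.29), with scale 0.69, about 1 and 1.2+. The middle one, at (298,153) in the scene and (246,360) in the side view, fits the description. The dark coaster is at (0.522,-0.209). Next, the kettle's rim and the wrist mount.

```bash
cat >> h.py <<'E'
from scipy.spatial.transform import Rotation as R
def wristT(p,o):
    W=np.eye(4);W[:3,:3]=R.from_euler('xyz',o['tool_rot'],degrees=True).as_matrix();W[:3,3]=o['tool_pos']
    return np.linalg.inv(W@p['mount'])
E
python3 - <<'E'
from h import *
o=env.get_obs();print({k:np.round(o[k],4).tolist() for k in o})
a=env.read_camera("scene");b=env.read_camera("side");w=env.read_camera('wrist')
print(w['mount'].round(4).tolist(), w['camera_matrix'].round(1).tolist())
RIM=rev([(.029,.075)])
f=lambda v:np.r_[proj(a,[[v[0],v[1],.075]])[0]-[260.5,187.5],proj(b,[[v[0],v[1],.075]])[0]-[296.1,250.7]]
r=least_squares(f,[.5,0]);print('kettle',r.x,r.fun)
for p in(a,b): print(rect(proj(p,RIM+[*r.x,0])))
D=[[d['rect'] for d in env.regions_of(p,n) if d['conf']>.5] for p in (a,b) for n in ('cone','bunny','half_cylinder','aeroplane')]
E
```

```text
{'time_s': 1.1, 'qpos': [0.8088, 18.3919, -4.0151, 83.1079, 1.2941, 78.5431, -3.2626], 'joint_velocities': [0.0848, -0.0408, -0.0735, 0.0106, -0.1163, -0.0797, -0.02], 'effort': [0.0006, -49.1122, -0.4028, -31.2778, -0.0637, 0.0338, 0.0], 'tool_pos': [0.65, -0.0, 0.2226], 'tool_rot': [179.9978, 0.0023, 89.9964], 'force': [0.9272, 0.9144, 0.21], 'wrist_torque': [0.0195, 0.0459, -0.0228], 'grip_width': 0.0869}
[[0.0014, -0.9543, -0.2988, 0.0824], [1.0, 0.0012, 0.001, -0.0004], [-0.0006, -0.2988, 0.9543, -0.162], [0.0, 0.0, 0.0, 1.0]] [[374.7, 0.0, 284.8], [0.0, 374.7, 210.6], [0.0, 0.0, 1.0]]
kettle [0.49081509 0.01452453] [-0.78361846 -0.95701862 -0.68268337 -0.47529561]
[246.80655487 179.25762196 272.60015759 194.20852079]
[279.8917131  238.19291865 310.98309856 262.94090691]
```

Emit:
apply_moves(
  targets=[
    [[-30,40,15],[0,0,0]],
    [[-58,78,27],[0,0,0]],
    [[-87,116,27],[0,0,0]],
    [[-115,154,27],[0,0,0]],
    [[-144,192,27],[0,0,0]],
    [[-169,226,27],[0,0,0]],
    [[-169,226,27],[0,0,0]],
    [[-169,226,27],[0,0,0]],
  ],
  hand=87,
)

```text
time_s: 2.45
tool_pos: [0.4806, 0.2269, 0.25]
tool_rot: [179.9, 0.0, 90.2]
force: [0.4, -1.3, 0.2]
grip_width: 0.0873
```

```bash
python3 - <<'E'
from h import *
o=env.get_obs();print(o['time_s'],np.round(o['tool_pos'],4),np.round(o['tool_rot'],2))
w=env.read_camera('wrist');T=wristT(w,o)
ds=env.regions_of(w,'dipper');kt=env.regions_of(w,'kettle')
for d in ds: print(d['conf'],np.round(d['rect']))
im=w['image'].copy()
for x,y,s in((.481,.226,1),(.482,.166,.7),(.485,.292,1.2)):
    u=proj(w,DIP*s+[x,y,0],T);print(rect(u).round(1))
    for q in u: cv2.circle(im,tuple(int(v) for v in q),0,(255,255,0),-1)
w['image']=im;save(w,'w1.png')
E
```

```text
2.45 [0.4806 0.2269 0.25  ] [1.7994e+02 2.0000e-02 9.0160e+01]
0.9 [261.  84. 305. 127.]
0.8 [277. 214. 293. 262.]
0.68 [269. 161. 300. 210.]
[270.6 158.1 299.5 212.9]
[276.2 213.6 295.1 259.1]
[271.   93.4 307.9 133.5]
```

View pics/w1.png

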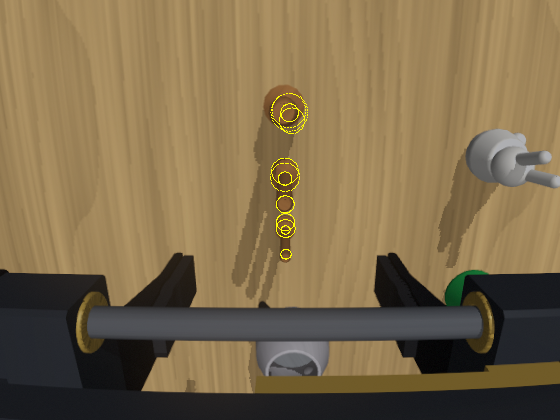

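Wrist view: big dipper at (285,105), middle at (285,185), small at (285,238). My model of the middle one overlaps it well, so I descend with the jaws along x, clear of both neighbours.

Emit:
apply_moves(
  targets=[
    [[0,0,-40],[0,0,0]],
    [[0,0,-80],[0,0,0]],
    [[0,0,-120],[0,0,0]],
    [[0,0,-150],[0,0,0]],
    [[0,0,-168],[0,0,0]],
    [[0,0,-170],[0,0,0]],
    [[0,0,-170],[0,0,0]],
  ],
)

```text
time_s: 3.3
tool_pos: [0.4816, 0.225, 0.0795]
tool_rot: [-180.0, 0.0, 89.9]
force: [-0.0, 1.3, 0.7]
grip_width: 0.0868
```

Emit:
apply_moves(
  targets=[
    [[0,0,0],[0,0,0]],
    [[0,0,0],[0,0,0]],
    [[0,0,0],[0,0,0]],
    [[0,0,0],[0,0,0]],
    [[0,0,0],[0,0,0]],
    [[0,0,0],[0,0,0]],
    [[0,0,0],[0,0,0]],
    [[0,0,0],[0,0,0]],
  ],
  hand=0,
  squeeze=25,
)

```text
time_s: 4.1
tool_pos: [0.481, 0.226, 0.0796]
tool_rot: [-180.0, 0.0, 90.0]
force: [-0.1, -0.3, 0.3]
grip_width: 0.0309
```

Emit:
apply_moves(
  targets=[
    [[0,0,0],[0,0,0]],
    [[0,0,0],[0,0,0]],
    [[0,0,0],[0,0,0]],
    [[0,0,0],[0,0,0]],
    [[0,0,0],[0,0,0]],
  ],
)

```text
time_s: 4.6
tool_pos: [0.481, 0.2259, 0.0795]
tool_rot: [-180.0, 0.0, 90.0]
force: [-0.2, 0.7, 0.1]
grip_width: 0.0134
```

Emit:
apply_moves(
  targets=[
    [[0,0,10],[0,0,0]],
    [[0,0,40],[0,0,0]],
    [[0,0,80],[0,0,0]],
    [[0,0,115],[0,0,0]],
    [[0,0,120],[0,0,0]],
    [[0,0,120],[0,0,0]],
  ],
)

```text
time_s: 5.2
tool_pos: [0.4818, 0.2264, 0.2015]
tool_rot: [179.8, -0.1, 90.0]
force: [-0.3, 0.8, 0.1]
grip_width: 0.0134
```

Emit:
apply_moves(
  targets=[
    [[0,-25,0],[0,0,0]],
    [[2,-65,0],[0,0,0]],
    [[5,-105,0],[0,0,0]],
    [[8,-145,0],[0,0,0]],
    [[10,-180,0],[0,0,0]],
    [[10,-205,0],[0,0,0]],
    [[10,-211,0],[0,0,0]],
    [[10,-211,0],[0,0,0]],
  ],
)

```text
time_s: 6.0
tool_pos: [0.4902, 0.0144, 0.1984]
tool_rot: [-179.9, -0.0, 89.9]
force: [0.3, -0.1, -0.9]
grip_width: 0.013
```

```bash
python3 - <<'E'
from h import *
o=env.get_obs();print(o['time_s'],np.round(o['tool_pos'],4),np.round(o['tool_rot'],2),o['grip_width'])
w=env.read_camera('wrist');a=env.read_camera('scene');b=env.read_camera('side')
TA=[wristT(w,o),a['camera_from_world'],b['camera_from_world']]
RIM=rev([(.027,.075),(.046,.035)])
off=np.array(o['tool_pos'])-[0,0,.080]
ims=[]
for p,T,(x0,y0,wd) in zip((w,a,b),TA,((200,150,180),(190,100,140),(220,140,140))):
    im=p['image'].copy()
    u=np.vstack([proj(p,DIP+off,T),proj(p,RIM+[.491,.0145,0],T)])
    print([ (round(d['conf'],2),np.round(d['rect'])) for d in env.regions_of(p,'dipper')],rect(proj(p,DIP+off,T)).round(1))
    h=int(wd*1.5); h=min(h,420-y0)
    c=cv2.resize(im[y0:y0+140,x0:x0+140],(400,400),interpolation=3)
    k=400/140
    for q in (u-[x0,y0]+.5)*k: cv2.circle(c,tuple(int(v) for v in q),0,(255,255,0),-1)
    ims.append(c)
cv2.imwrite('pics/d.png',np.vstack([np.hstack(ims[:2]),])[:,:,::-1])
cv2.imwrite('pics/d2.png',ims[2][:,:,::-1]); save(w,'w2.png')
E
```

```text
6.0 [0.4902 0.0144 0.1984] [-1.7987e+02 -1.0000e-02  8.9890e+01] 0.013023501039008413
[(0.92, array([259., 200., 311., 346.])), (0.66, array([260.,   0., 287.,  34.]))] [260.4 198.7 310.1 354.1]
[(0.82, array([253., 116., 267., 174.])), (0.64, array([303., 100., 316., 163.]))] [251.6 112.8 265.9 174. ]
[(0.82, array([288., 188., 304., 242.])), (0.56, array([202., 364., 237., 418.])), (0.55, array([258., 311., 270., 345.]))] [287.7 178.2 305.2 242. ]
```

View pics/d.png

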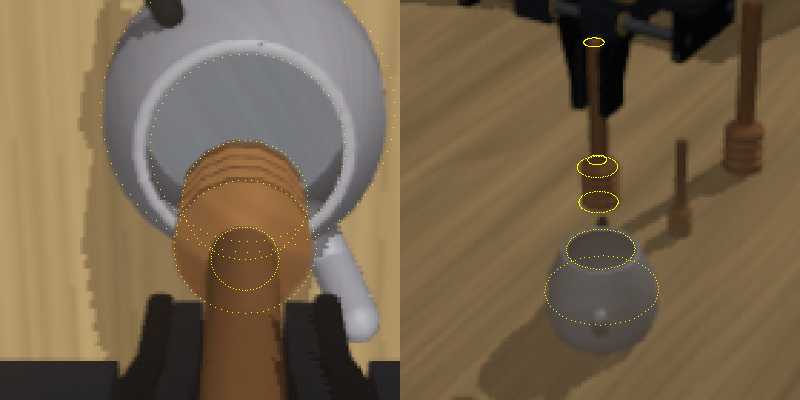

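View pics/d2.png

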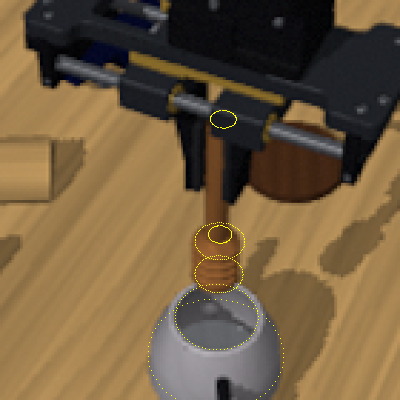

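The kettle overlay matches the rim within about 2 mm, and the dipper hangs straight above the mouth, with its head at about (258,170) in the scene. I'll dip now.

Emit:
apply_moves(
  targets=[
    [[0,0,-20],[0,0,0]],
    [[0,0,-45],[0,0,0]],
    [[0,0,-65],[0,0,0]],
    [[0,0,-80],[0,0,0]],
    [[0,0,-88],[0,0,0]],
    [[0,0,-88],[0,0,0]],
  ],
)

```text
time_s: 6.9
tool_pos: [0.4902, 0.0154, 0.1106]
tool_rot: [-179.9, 0.0, 90.1]
force: [0.4, -0.3, -0.3]
grip_width: 0.0132
```

Emit:
apply_moves(
  targets=[
    [[0,0,-4],[0,0,0]],
    [[0,0,-8],[0,0,0]],
    [[0,0,-11],[0,0,0]],
    [[0,0,-13],[0,0,0]],
    [[0,0,-13],[0,0,0]],
    [[0,0,-13],[0,0,0]],
    [[0,0,-13],[0,0,0]],
  ],
)

```text
time_s: 7.6
tool_pos: [0.4918, 0.0151, 0.0992]
tool_rot: [179.9, -0.0, 90.0]
force: [2.0, 0.7, 2.0]
grip_width: 0.0133
```

Emit:
apply_moves(
  targets=[
    [[0,0,-1],[0,0,0]],
    [[0,0,-1],[0,0,0]],
    [[0,0,-1],[0,0,0]],
  ],
)

```text
time_s: 7.9
tool_pos: [0.4916, 0.0151, 0.0979]
tool_rot: [179.9, -0.0, 90.0]
force: [2.3, 0.1, 3.4]
grip_width: 0.0135
```

Emit:
apply_moves(
  targets=[
    [[0,0,-1],[0,0,0]],
    [[0,0,-1],[0,0,0]],
    [[0,0,-1],[0,0,0]],
  ],
)

```text
time_s: 8.2
tool_pos: [0.4912, 0.015, 0.0967]
tool_rot: [180.0, 0.0, 90.0]
force: [2.3, 0.6, 3.6]
grip_width: 0.0134
```

Emit:
apply_moves(
  targets=[
    [[0,0,-1],[0,0,0]],
    [[0,0,-1],[0,0,0]],
    [[0,0,-1],[0,0,0]],
  ],
)

```text
time_s: 8.5
tool_pos: [0.4912, 0.015, 0.0956]
tool_rot: [180.0, 0.0, 90.0]
force: [2.7, 0.9, 5.0]
grip_width: 0.0136
```

```bash
python3 - <<'E'
from h import *
F=[]
for i in range(6):
    o=env.get_obs();F.append(o['force']); w=env.read_camera('wrist')
print(np.round(F,1).tolist(),np.mean(F,0).round(2),o['tool_pos'])
T=wristT(w,o)
u=proj(w,rev([(.027,.075),(.046,.035)])+[.491,.0145,0],T)
for q in u: cv2.circle(w['image'],tuple(int(v) for v in q),0,(255,255,0),-1)
cv2.imwrite('pics/e.png',cv2.resize(w['image'][120:420,120:460],None,fx=2,fy=2,interpolation=3)[:,:,::-1])
E
```

```text
[[2.7, 0.9, 5.0], [2.0, 0.7, 4.0], [3.0, 0.8, 3.8], [3.5, 0.7, 4.7], [3.0, 1.1, 4.5], [3.1, 0.9, 3.5]] [2.89 0.85 4.25] [0.49113761 0.01494661 0.09566015]
```

View pics/e.png

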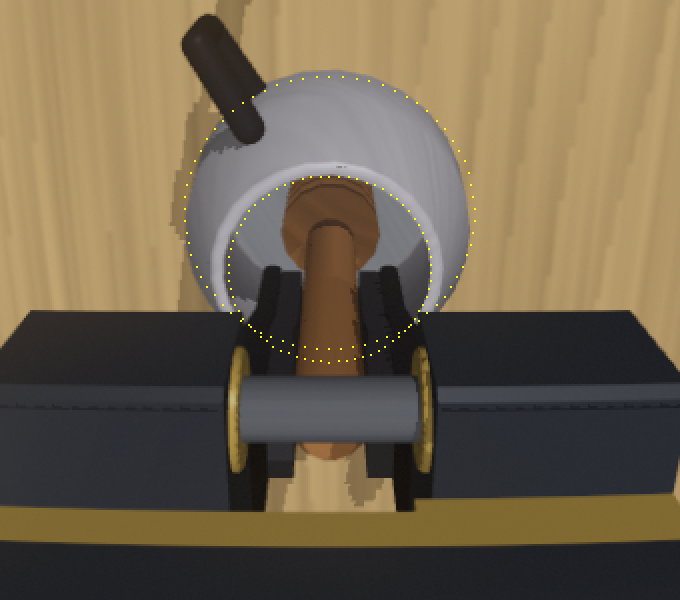

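The head is centred in the mouth, at (330,225) in the crop. A mean press of 4.25 N means the plate is well past halfway, so I withdraw and carry it over towards the coaster.

Emit:
apply_moves(
  targets=[
    [[0,0,-1],[0,0,0]],
    [[0,0,10],[0,0,0]],
    [[0,0,30],[0,0,0]],
    [[0,0,60],[0,0,0]],
    [[0,0,90],[0,0,0]],
    [[0,0,104],[0,0,0]],
    [[0,0,104],[0,0,0]],
    [[0,0,104],[0,0,0]],
  ],
)

```text
time_s: 9.6
tool_pos: [0.4897, 0.0148, 0.198]
tool_rot: [-179.8, 0.0, 90.0]
force: [1.1, -0.2, -1.8]
grip_width: 0.0136
```

Emit:
apply_moves(
  targets=[
    [[3,-25,0],[0,0,0]],
    [[8,-65,0],[0,0,0]],
    [[14,-105,0],[0,0,0]],
    [[20,-145,0],[0,0,0]],
    [[26,-185,0],[0,0,0]],
    [[31,-215,0],[0,0,0]],
    [[31,-223,0],[0,0,0]],
    [[31,-223,0],[0,0,0]],
  ],
)

```text
time_s: 10.4
tool_pos: [0.5204, -0.209, 0.1973]
tool_rot: [-179.8, -0.1, 89.8]
force: [0.1, 1.1, -0.4]
grip_width: 0.0135
```

```bash
python3 - <<'E'
from h import *
o=env.get_obs();print(o['time_s'],np.round(o['tool_pos'],4),np.round(o['tool_rot'],2),o['grip_width'],o['force'])
w=env.read_camera('wrist');a=env.read_camera('scene');b=env.read_camera('side')
TA=[wristT(w,o),a['camera_from_world'],b['camera_from_world']]
off=np.array(o['tool_pos'])-[0,0,.080]
ims=[]
for p,T,(x0,y0) in zip((w,a,b),TA,((205,160),(155,190),(250,110))):
    for t,M in(('dipper',DIP+off),('coaster',COA+[.5216,-.2087,0]),('kettle',None)):
        print(t,[(round(d['conf'],2),np.round(d['rect']).tolist()) for d in env.regions_of(p,t)][:2],None if M is None else rect(proj(p,M,T)).round(1))
    n=190 if p is w else 140
    c=cv2.resize(p['image'][y0:y0+n,x0:x0+n],(390,390),interpolation=3);k=390/n
    u=np.vstack([proj(p,DIP+off,T),proj(p,COA+[.5216,-.2087,0],T)])
    for q in (u-[x0,y0]+.5)*k: cv2.circle(c,tuple(int(v) for v in q),0,(255,255,0),-1)
    ims.append(cv2.resize(c,(266,266)) if 0 else c)
cv2.imwrite('pics/f.png',np.hstack(ims)[:,:,::-1][:, :1170:1] if 0 else cv2.resize(np.hstack(ims),(800,267),interpolation=3)[:,:,::-1])
E
```

```text
10.4 [ 0.5204 -0.209   0.1973] [-1.7976e+02 -5.0000e-02  8.9830e+01] 0.013456899811570186 [ 0.06997935  1.05876794 -0.40451554]
dipper [(0.91, [259.0, 198.0, 311.0, 348.0])] [260.6 198.8 310.3 354. ]
coaster [(0.8, [242.0, 135.0, 334.0, 222.0]), (0.57, [104.0, 142.0, 191.0, 236.0])] [239.9 134.9 334.  227.8]
kettle [] None
dipper [(0.78, [197.0, 181.0, 216.0, 242.0]), (0.66, [305.0, 98.0, 318.0, 164.0])] [192.9 170.9 215.3 241.1]
coaster [(0.62, [129.0, 308.0, 183.0, 355.0]), (0.6, [139.0, 240.0, 182.0, 273.0])] [189.7 259.4 237.  298.1]
kettle [(0.83, [239.0, 182.0, 282.0, 223.0])] None
dipper [(0.61, [320.0, 108.0, 336.0, 164.0]), (0.59, [201.0, 363.0, 237.0, 420.0])] [319.6 104.1 335.4 163.9]
coaster [(0.87, [332.0, 148.0, 366.0, 174.0]), (0.78, [303.0, 180.0, 344.0, 211.0])] [303.4 182.1 341.8 211.7]
kettle [(0.77, [275.0, 223.0, 317.0, 296.0]), (0.38, [107.0, 289.0, 147.0, 339.0])] None
```

View pics/f.png

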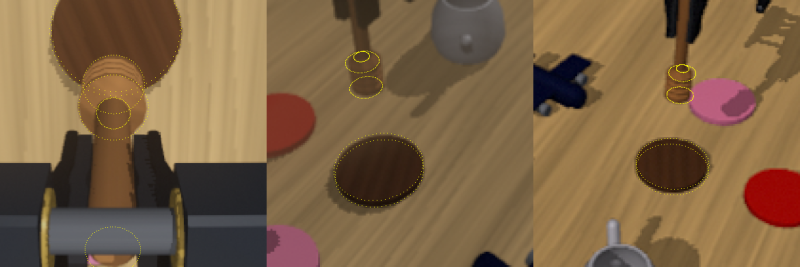

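Emit:
apply_moves(
  targets=[
    [[1,0,-30],[0,0,0]],
    [[1,0,-65],[0,0,0]],
    [[1,0,-92],[0,0,0]],
    [[1,0,-102],[0,0,0]],
    [[1,0,-106],[0,0,0]],
    [[1,0,-108],[0,0,0]],
    [[1,0,-109],[0,0,0]],
    [[1,0,-109],[0,0,0]],
  ],
)

```text
time_s: 11.8
tool_pos: [0.5239, -0.2083, 0.0918]
tool_rot: [179.9, 0.0, 90.0]
force: [0.5, -0.1, 0.1]
grip_width: 0.0135
```

Emit:
apply_moves(
  targets=[
    [[0,0,-1],[0,0,0]],
    [[0,0,-1],[0,0,0]],
    [[0,0,-1],[0,0,0]],
  ],
)

```text
time_s: 12.1
tool_pos: [0.5231, -0.2081, 0.0898]
tool_rot: [180.0, 0.0, 90.0]
force: [-0.5, -0.1, -0.4]
grip_width: 0.0133
```

Emit:
apply_moves(
  targets=[
    [[0,0,-1],[0,0,0]],
    [[0,0,-1],[0,0,0]],
    [[0,0,-1],[0,0,0]],
  ],
)

```text
time_s: 12.4
tool_pos: [0.5233, -0.2082, 0.0895]
tool_rot: [180.0, 0.0, 90.0]
force: [-2.2, 0.2, 4.8]
grip_width: 0.0137
```

Emit:
apply_moves(
  targets=[
    [[0,0,0],[0,0,0]],
    [[0,0,0],[0,0,0]],
  ],
)

```text
time_s: 12.6
tool_pos: [0.5233, -0.2081, 0.0894]
tool_rot: [180.0, 0.0, 90.0]
force: [-1.3, 0.9, 4.8]
grip_width: 0.0135
```

Emit:
apply_moves(
  targets=[
    [[0,0,0.5],[0,0,0]],
    [[0,0,0.5],[0,0,0]],
  ],
)

```text
time_s: 12.8
tool_pos: [0.5233, -0.2081, 0.0895]
tool_rot: [180.0, 0.0, 90.0]
force: [-1.2, 0.0, 4.4]
grip_width: 0.0136
```

Emit:
apply_moves(
  targets=[
    [[0,0,0],[0,0,0]],
    [[0,0,0],[0,0,0]],
    [[0,0,0],[0,0,0]],
    [[0,0,0],[0,0,0]],
    [[0,0,0],[0,0,0]],
    [[0,0,0],[0,0,0]],
    [[0,0,0],[0,0,0]],
    [[0,0,0],[0,0,0]],
  ],
  hand=70,
)

```text
time_s: 13.6
tool_pos: [0.523, -0.208, 0.0891]
tool_rot: [180.0, 0.0, 90.0]
force: [0.0, -0.2, 1.5]
grip_width: 0.0668
```

Emit:
apply_moves(
  targets=[
    [[0,0,0],[0,0,0]],
    [[0,0,5],[0,0,0]],
    [[0,0,30],[0,0,0]],
    [[0,0,65],[0,0,0]],
    [[0,0,100],[0,0,0]],
    [[0,0,130],[0,0,0]],
    [[0,0,140],[0,0,0]],
    [[0,0,140],[0,0,0]],
  ],
)

```text
time_s: 14.4
tool_pos: [0.5239, -0.2083, 0.2308]
tool_rot: [179.8, 0.1, 90.0]
force: [-0.0, 0.1, -0.5]
grip_width: 0.0701
```

```bash
python3 - <<'E'
from h import *
o=env.get_obs();print(o['time_s'],np.round(o['tool_pos'],4),o['grip_width'])
w=env.read_camera('wrist');a=env.read_camera('scene');b=env.read_camera('side')
TA=[wristT(w,o),a['camera_from_world'],b['camera_from_world']]
D=DIP+[.523,-.208,.01];C=COA+[.5216,-.2087,0];K=rev([(.027,.075)])+[.491,.0145,0]
c=[]
for p,T,(x0,y0) in zip((w,a,b),TA,((190,80),(170,170),(255,130))):
    for t,M in(('dipper',D),('coaster',C),('cone',None),('bunny',None),('aeroplane',None),('half_cylinder',None)):
        if p is w and M is None: continue
        print(t,[(round(d['conf'],2),np.round(d['rect']).tolist()) for d in env.regions_of(p,t)][:3],'' if M is None else rect(proj(p,M,T)).round(1))
    n=190 if p is w else 140;m=cv2.resize(p['image'][y0:y0+n,x0:x0+n],(266,266),interpolation=3)
    for q in (np.vstack([proj(p,D,T),proj(p,K,T)])-[x0,y0]+.5)*266/n: cv2.circle(m,tuple(int(v) for v in q),0,(255,255,0),-1)
    c.append(m)
cv2.imwrite('pics/g.png',np.hstack(c)[:,:,::-1])
E
```

```text
14.4 [ 0.5239 -0.2083  0.2308] 0.07006321121114269
dipper [(0.64, [267.0, 164.0, 298.0, 222.0])] [267.7 161.5 298.9 223.7]
coaster [(0.87, [240.0, 132.0, 326.0, 216.0]), (0.85, [112.0, 137.0, 196.0, 224.0]), (0.72, [266.0, 163.0, 302.0, 222.0])] [238.8 131.7 325.1 217.4]
dipper [(0.93, [302.0, 100.0, 317.0, 162.0]), (0.89, [204.0, 226.0, 221.0, 285.0]), (0.74, [285.0, 151.0, 292.0, 181.0])] [202.7 223.  221.9 282.2]
coaster [(0.86, [131.0, 307.0, 184.0, 352.0]), (0.64, [192.0, 259.0, 236.0, 301.0])] [189.7 259.4 237.  298.1]
cone [(0.59, [344.0, 199.0, 376.0, 240.0]), (0.51, [319.0, 266.0, 365.0, 296.0])] 
bunny [(0.9, [369.0, 148.0, 396.0, 196.0])] 
aeroplane [(0.88, [250.0, 312.0, 340.0, 385.0])] 
half_cylinder [(0.9, [318.0, 265.0, 364.0, 293.0])] 
dipper [(0.8, [316.0, 153.0, 328.0, 197.0]), (0.62, [257.0, 310.0, 272.0, 347.0]), (0.57, [200.0, 364.0, 240.0, 420.0])] [315.6 148.9 329.4 199.4]
coaster [(0.85, [303.0, 181.0, 343.0, 214.0]), (0.76, [332.0, 151.0, 367.0, 178.0]), (0.67, [361.0, 196.0, 404.0, 229.0])] [303.4 182.1 341.8 211.7]
cone [(0.6, [170.0, 226.0, 201.0, 268.0])] 
bunny [(0.86, [105.0, 288.0, 146.0, 340.0])] 
aeroplane [(0.63, [231.0, 131.0, 277.0, 171.0])] 
half_cylinder [(0.62, [198.0, 187.0, 238.0, 213.0])]
```

View pics/g.png

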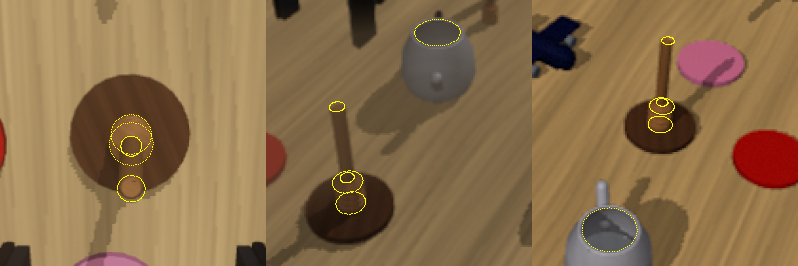

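The dipper stands upright in the middle of the coaster, with its foot at (348,203) in the picture. The kettle's rim is still on its starting overlay, and the other toys have not moved. Handing in.

```bash
python3 -c "
from cell import env
print(env.sign_off())"
```

```text
the job is handed in; nothing more can be done
None
```

The job is done and handed in at about 15 s of the 48 s allowed. The sign-off gives no verdict.

**What I did:** I took the middle-sized dipper by its stick and dipped it through the kettle's mouth. I pressed the plate, drew the dipper out, and stood it on its head on the dark coaster.

**Press:** The wrist force averaged about 4.2 N while I held it. From the spring figures that is roughly 7–9 mm of travel, past halfway. The plate's travel was never measured directly. I also saw a sideways force of about 2–3 N during the press.

**Last checks, in three views:**
- **Dipper:** upright on the coaster, with its axis about 2 mm from the coaster's centre.
- **Kettle:** its rim was still on its starting overlay.
- **Other toys:** the cone, bunny, aeroplane and half cylinder were within a few pixels of their starting positions. One exception is the side view of the aeroplane, where the left and top edges of the box came out larger (it was partly hidden by the gripper at the start). The scene view showed it unmoved.
- **Gripper:** open and clear, with the fingertips about 9 cm above the top of the stick.

I did not check separately that the plate had sprung back.

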